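# Lock the safety cap on the slanted refill bottle

### The arm

A 6-joint arm with a two-finger parallel gripper is mounted at the origin on a cart in front of the work surface, level with it; the furniture and walls round the work are solid. World frame = base frame: x ahead of the robot, y to its left, z up, the work surface at z = 0. Lengths are in m, angles in rad, forces in N, time in s.
With the tool pointing down it reaches from about 0.35 to 0.875 m from the base axis. Payload 4.2 kg.
Tool frame: the origin (TCP) lies on the centre line of the jaws, within the pads' length; the fingertips stand 11 mm ahead of it and the grasp point (between the pads) lies 8 mm behind it (env.tcp_to_tips is the z of the fingertips in the tool frame, in m); z points along the fingers, y is the direction in which the jaws open and shut (so a half turn about z gives the same grasp; the last joint's range is limited). The gripper opens to 85 mm and grips with 20 to 120 N. Pads are 22 mm wide; open, the fingers measure 114 mm over their backs; the gripper's body (76 mm by 85 mm) begins 54 mm behind the grasp point. The pads swing forward as they close: fully open they stand 13 mm farther back than shut.
Start: joints at [-1.057, 0.385, 0.008, 0, -1.194, -0.259], TCP at [0.158, -0.605, 0.242] pointing down, gripper open.
Joint ranges: [-3.14, 3.14], [-1.21, 2.06], [-1.07, 1.41], [-3.16, 2.05], [-2.99, -0.16], [-3.1, 3.1]. Speed limits (rad/s): [2.79, 2.79, 3.14, 3.14, 3.14, 3.14].

### API

Orientations are given as a rotation vector (axis times angle).
In Python, from rig import env, vision, finder gives the robot as it stands.
- The arm moves only by the tool servo_tool, never from a script. Its argument "rows" is a list of rows, each a list of 7 numbers: the shift along the world's x, y, z in mm, then the turn, a rotation vector about the world's x, y, z in degrees, then the finger opening in mm, from 0 to 85.4. A call has 1 to 20 rows; each row shifts and turns the commanded pose from where the row before left it; what a row does not reach is not made up. A row lasts 1/12 s, in which the tool goes at most 41.7 mm and 7.16 degrees, less where a joint would pass 70% of its speed; a pose out of reach is approached as far as the arm can. A call is refused whole if a number of a shift passes 41.7 or a number of a turn 7.16, either way. A call with a gripper value outside its range is refused whole. The fingers move at their own pace and stop on an object; "newtons" is the grip in N (left out, the last holds). Time passes only in rows, so rows that do not move let the fingers close. It gives the time, the measured TCP pose, the force and the opening at its end, in the units of the state.
- env.sense(): the state, without advancing time (a new reading comes with each control period).
- vision.get_image(name): name is "scene" or "top" or "wrist"; returns (picture, depth): 384x512x3 uint8, red, green, blue; 384x512 float32, m along the optical axis (not along the pixel's ray), 0 where there is no reading.
- vision.calibration(name): a dict with "fov_y" (degrees; the focal length in pixels is half the picture's height over the tangent of half this angle, whatever the lens; pixels are square), "cx", "cy" (the principal point, pixels), "k1" (the pictures are not rectified: a ray, as slopes to the right and down, at radius r is drawn at 1 + k1 r^2 times it, then the intrinsics apply), "position" and "attitude" of the camera in the world. Camera axes: x right, y down, z forward; pixel columns grow to the right and rows downward; lengths in m; the calibration is good to about 2 mm. A picture is of the moment at which its call begins: read the wrist's pose just before it. calibration takes no time and is no camera call; for the wrist camera it gives the pose at the moment of the call.
- env.close_job(): hands the job in, once; it reports no verdict.
Trained networks look in the newest picture that a camera, given by its name, has taken for a name from the list of things; names that differ only in an ending like _2 or _b are one class to them, and where a whole thing is asked for, a point or a joint stands for the part that bears it (a point fixed in the world has none). Each returns a list of dicts, best first, with "confidence" (0 to 1); they miss things now and then, are a little off and sometimes report something else, mostly with a low value. They report only what shows in the picture. A call takes as long as a camera call. They do not tell look-alikes from the thing itself.
- finder.outline_of(query, camera): "pixels" (384x512 bool, what is visible of it) and "box" ([centre column, centre row, width, height] in pixels, round what is visible of it).
The state is a dict: "time_s": time; "qpos": joint angles; "dq": joint speeds; "tau": joint torques, N m; "tool_pos": TCP position; "orientation": TCP orientation; "wrist_force": force on the tool from outside, world axes, zero at the start; "ft_torque": the same for the moment, N m; "grip_width": finger opening in m.
Only numpy, scipy, OpenCV 4.12 (cv2) and the standard library are available. Lean on these libraries where they do the work, as an engineer would, in place of code of your own. Each camera call takes 0.05 s, during which the arm holds its last target.

### The job

Put the white safety cap on the amber refill bottle that leans in the wooden stand, then press it down and twist it clockwise until it catches, so that it stays locked on the bottle when you let go. Leave the other goods on the table where they stand.

Things in the scene. Friction and masses are not known exactly. Their poses are not given: they have to be found in the camera images.
- cap: White round safety cap, loose, 54 mm across its 24-sided skirt, 28 mm high, about 35 g, standing on the table open side down; grip it at any yaw. Origin: centre of the open underside; z up through the closed top. Hollow, 47 mm inside, ceiling 22.5 mm above the underside. 'Height' below means this origin's position along the cup's z axis, from the cup's origin.
- cap_lugs (a point): Centre of the ring of four blue inner lugs of the cap, on its axis, 1.5 mm above the cap's origin. The lugs stand at the cap's +x, +y, -x and -y, flush with the underside: 5.8 mm wide, 3 mm high, reaching in to 19 mm from the axis. Blue ticks on the cap's top mark them.
- cup: Dark wooden cup, 80 mm across, on the fixed stand (plate 150 x 112 mm), leaning 30 degrees. Origin: centre of its underside. Its z axis is the bottle's axis and points out of the mouth, up and toward the cup's -x side. Along z: cup to 50 mm, amber bottle (66 mm across) to 82, shoulder to 98, white neck (34 mm across) to 132 mm. The bottle slips round in the cup at about 1.2 N m.
- rim (a point): Centre of the neck's flat rim, on the axis, 138 mm from the cup's origin; 25 mm across, widening to 34 mm at 132 mm. A grey plug 18 mm across stands 8.5 mm out of it, pushed out by a spring (1.2 N per mm, 12 mm travel). The cap meets the plug at height 124 mm and sits hard on the rim at 115.5 mm; held down there it pushes back with about 10 N.
- lug_tops (a point): On the axis, level with the tops of the bottle's four blue lugs, 126 mm from the cup's origin. They are 90 degrees apart, 44 mm across, about 38 degrees long. The bottle is turned any way in the cup and NO pose tells how: feel or see the gaps. On the lugs the cap stops at height 126 mm; over the gaps (about 36 degrees of free turn) it goes on down against the plug.
- locked (a point): On the axis, 120 mm from the cup's origin: here the cap's origin lies when locked. Each bottle lug has, clockwise seen from above, a hook (down to 120.5 mm), a pocket (roof 123 mm), a deep stop (to 112.5 mm). Below height 117.5 mm the cap turns clockwise under the hooks to the stop, at most 67 degrees from first entering a gap; let go there it springs up to 120 mm, in a gap to 124.
- oil_bottle_0: Bystander: small amber-yellow bottle, 32 mm across, 90 mm high; origin at the centre of its foot.
- oil_bottle_1: Bystander: small red-brown bottle with a black cap, 32 mm across, 90 mm high; origin at the centre of its foot.
- balm_tin: Bystander: round white tin, 69 mm across, 34 mm high; origin at the centre of its foot.
- polish: Bystander: small blue bottle with a tall tan cap, 31 mm across, 79 mm high; origin at the centre of its foot.
- figure_hare: Bystander: black hare figure, 38 x 75 x 39 mm; origin under its centre.
- box_black: Bystander: small black box, 50 x 62 x 40 mm; origin under its centre.
Not all that is in view belongs to the job. Leave any red look-alike of the cap alone.

How it is judged:
At the end, for the whole second after the job is handed in: The cap is on the neck, let go and at rest, sprung up into the pockets under the bottle's lugs: its origin lies 118.5 to 121.5 mm along the cup's z axis and within 4 mm of it in x and y, its axis within 0.1 rad of the bottle's (z of cap in the frame of cup between 0.1185 and 0.1215 m and x of cap in the frame of cup between -0.004 and 0.004 m and y of cap in the frame of cup between -0.004 and 0.004 m and angle between the z axis of cap and the z axis of cup, either way round below 0.1 rad and linear speed of cap below 0.01 m/s); the robot touches nothing.
It fails at once if a bystander is moved more than 30 mm (distance of any of oil_bottle_0, oil_bottle_1, balm_tin, polish, figure_hare, box_black from where it was at the start of the episode above 0.03 m).
It fails at once if a bystander bottle is knocked over (angle between any of oil_bottle_0, oil_bottle_1, polish's own z axis and vertical above 0.6 rad).
It also fails if it takes over 48 s, if anything falls off the work surface, if the arm or the gripper's body presses on something with over 40 N, if the wrist force passes 120 N, or if a joint passes its speed limit or range.

## Working session

There is one attempt and no reset: what is moved stays moved. The work goes in short steps, Python scripts to look and compute and a tool call to move; the robot and the scene stay as the last step left them, time stands still between calls to the robot, and variables do not carry over. Pictures are saved under pics/ and viewed, and the job is handed in when it is done.

Besides the shell and the picture viewer there is one more tool, called after "Emit:" in YAML: its name, and indented under it one key for each argument. servo_tool: Moves the arm, as the interface text tells. Its arguments: {"type":"object","properties":{"rows":{"type":"array"},"newtons":{"type":"number"}},"required":["rows"]}

```bash
ls; mkdir -p pics
python3 - <<'E'
from rig import env, vision, finder
import cv2
s=env.sense(); print(s)
for n in ["scene","top"]:
    im,d=vision.get_image(n); cv2.imwrite(f"pics/{n}0.png",im[:,:,::-1]); 
    import numpy as np; np.savez(f"{n}0.npz",im=im,d=d)
    print(n,vision.calibration(n))
    for q in ["cap","cup"]:
        for r in finder.outline_of(q,n)[:4]: print(n,q,r["confidence"],r["box"])
print(vision.calibration("wrist"),env.tcp_to_tips, env.sense()["time_s"])
E
```

```text
pics
{'time_s': 0.0, 'qpos': array([-1.05741809e+00,  3.85555200e-01,  6.63622761e-03, -5.13865554e-04,
       -1.19402356e+00, -2.58600320e-01]), 'dq': array([-0.0026723 ,  0.00078271,  0.00086548,  0.0010693 , -0.00066595,
        0.00096059]), 'tau': array([ 4.41850170e-04, -3.92289054e+01,  1.88400435e+01,  4.18598503e+00,
       -4.63042918e-03, -9.10899132e-06]), 'tool_pos': array([ 0.15739912, -0.60427218,  0.24122426]), 'orientation': array([ 0.39878067, -3.11580974, -0.00340527]), 'wrist_force': array([-0.21240118, -0.59854081, -0.6548042 ]), 'ft_torque': array([-0.03119456, -0.00661855,  0.0004263 ]), 'grip_width': 0.08576029872498486}
scene {'fov_y': 52.23793192020839, 'cx': 254.84784741013183, 'cy': 186.83212441389006, 'k1': -0.031035363760964885, 'position': array([-0.06342218,  0.67873075,  0.49069898]), 'attitude': array([-0.85086076,  2.16903013, -1.40419367])}
scene cap 0.85 [336.9, 201.3, 18.7, 15.3]
scene cap 0.57 [328.6, 219.9, 21.1, 18.8]
scene cup 0.97 [223.2, 198.9, 31.4, 53.1]
top {'fov_y': 54.4911454148765, 'cx': 254.34424637554864, 'cy': 195.04674800984435, 'k1': -0.014122314030519825, 'position': array([0.44399306, 0.04836558, 0.99137186]), 'attitude': array([-2.18772676,  2.14200269, -0.05102774])}
top cap 0.77 [355.9, 224.2, 26.6, 23.3]
top cap 0.7 [313.4, 241.4, 17.2, 18.9]
top cup 0.72 [244.3, 164.6, 32.7, 41.2]
{'fov_y': 68.5348105013542, 'cx': 253.0658018361331, 'cy': 191.5293718843221, 'k1': -0.05552371584954505, 'position': array([ 0.0765635 , -0.62545588,  0.37438049]), 'attitude': array([1.78325906, 2.30605201, 0.38702948])} 0.011 0.3
```

View pics/scene0.png

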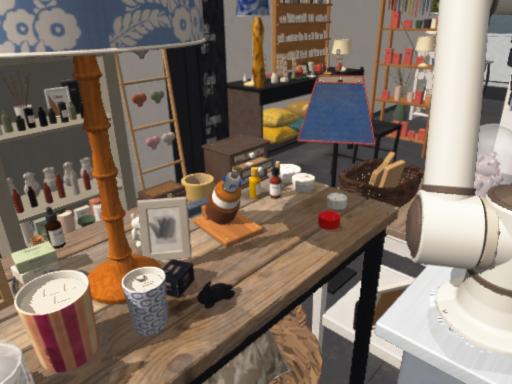

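View pics/top0.png

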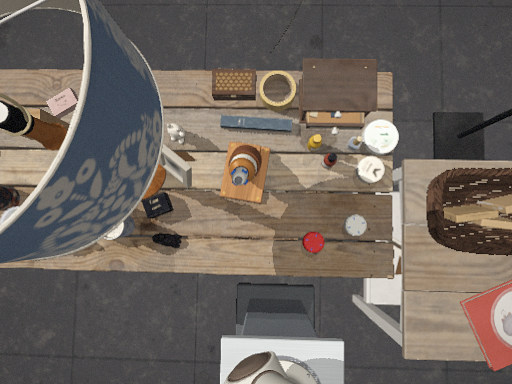

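Run:
```python
import numpy as np,cv2
im=np.load("top0.npz")["im"]
c=im[130:270,200:400]
cv2.imwrite("pics/topcrop0.png",cv2.resize(c,None,fx=4,fy=4,interpolation=cv2.INTER_CUBIC)[:,:,::-1])
```

```text
(no output)
```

View pics/topcrop0.png

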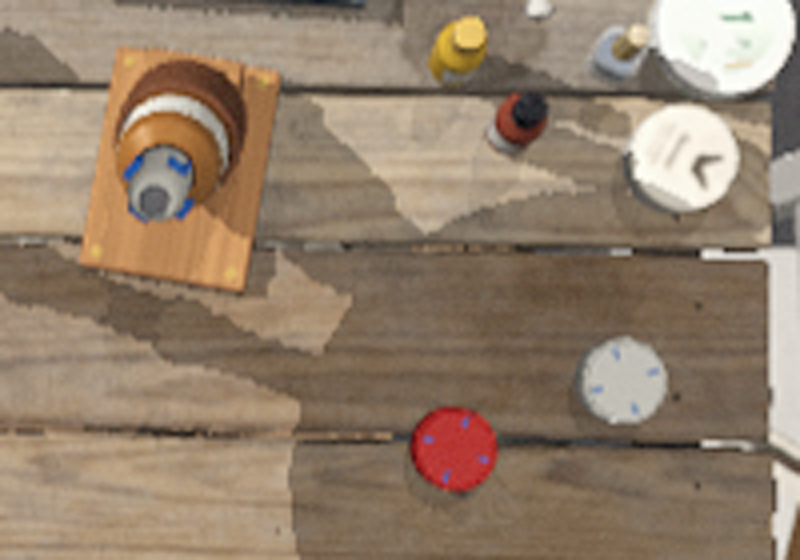

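Candidates in the top view: the white cap with blue ticks at (356,225), the red look-alike at (313,242), the white tin at (371,170) and the white bowl at (381,136). I choose (356,225): it is white with four blue ticks and of the right size, and the crop confirms that.

```bash
cat > h.py <<'E'
import numpy as np,cv2
from scipy.spatial.transform import Rotation as R
from rig import env, vision, finder
def K(c,shape=(384,512)):
    f=shape[0]/2/np.tan(np.radians(c["fov_y"]/2)); return np.array([[f,0,c["cx"]],[0,f,c["cy"]],[0,0,1.]])
def rays(c,uv):
    # invert x_d = x(1+k1 r^2): via cv2 with k1
    uv=np.asarray(uv,float).reshape(-1,1,2)
    return cv2.undistortPointsIter(uv,K(c),np.array([c["k1"],0,0,0.]),None,None,(3,50,1e-10)).reshape(-1,2)
def pts(c,d,uv):
    uv=np.asarray(uv).reshape(-1,2); r=rays(c,uv); z=d[uv[:,1].astype(int),uv[:,0].astype(int)]
    P=np.c_[r*z[:,None],z]; return P@R.from_rotvec(c["attitude"]).as_matrix().T+c["position"]
def proj(c,P):
    P=(np.asarray(P).reshape(-1,3)-c["position"])@R.from_rotvec(c["attitude"]).as_matrix()
    rv=P[:,:2]/P[:,2:]; r2=(rv**2).sum(1,keepdims=True); rv=rv*(1+c["k1"]*r2); k=K(c)
    return rv*k[0,0]+k[:2,2]
def plane(c,uv,h):
    r=rays(c,uv); D=np.c_[r,np.ones(len(r))]@R.from_rotvec(c["attitude"]).as_matrix().T
    return c["position"]+D*((h-c["position"][2])/D[:,2])[:,None]
E
python3 - <<'E'
from h import *
z=np.load("top0.npz"); im,d=z["im"],z["d"]; c=vision.calibration("top")
# cap
u,v=np.meshgrid(np.arange(335,378),np.arange(205,246)); uv=np.c_[u.ravel(),v.ravel()]
P=pts(c,d,uv); print("table z",np.median(P[P[:,2]<.012,2]))
m=(P[:,2]>.018)&(P[:,2]<.04); print("cap",m.sum(),P[m].mean(0),P[m].min(0),P[m].max(0), np.median(P[m,2]))
print(plane(c,[[356,224.7]],.028))
# stand
u,v=np.meshgrid(np.arange(215,275),np.arange(138,206)); uv=np.c_[u.ravel(),v.ravel()]
P=pts(c,d,uv); rgb=im[uv[:,1],uv[:,0]].astype(int)
for lo,hi in [(.0,.005),(.005,.03),(.03,.06),(.06,.09),(.09,.11),(.11,.12),(.12,.13),(.13,.15)]:
    m=(P[:,2]>lo)&(P[:,2]<=hi); print(lo,hi,m.sum(),P[m].mean(0) if m.any() else 0, np.median(P[m],0) if m.any() else 0)
# plate corners
for n in [(230,143),(270,148),(220,195),(261,203)]: print(pts(c,d,[n]))
E
```

```text
table z -0.00038951961374433797
cap 352 [ 0.44893596 -0.17980358  0.02724432] [ 0.42316047 -0.20799564  0.01812386] [ 0.47466622 -0.15393682  0.0330759 ] 0.027429513376221237
[[ 0.44973247 -0.18112855  0.028     ]]
0.0 0.005 833 [0.59004519 0.11385329 0.00146666] [0.5911583  0.12653719 0.00125212]
0.005 0.03 1253 [0.56196044 0.10611304 0.01385353] [0.54805964 0.1008014  0.01386602]
0.03 0.06 119 [0.63994911 0.09452397 0.04819077] [0.64498668 0.08888698 0.047225  ]
0.06 0.09 232 [0.6139185  0.09604563 0.07751097] [0.61648933 0.08809979 0.0783531 ]
0.09 0.11 181 [0.59965253 0.10017329 0.09913112] [0.60884756 0.09559448 0.0976913 ]
0.11 0.12 134 [0.58090572 0.10481799 0.11536263] [0.57856519 0.09429083 0.11557994]
0.12 0.13 197 [0.58442769 0.1062464  0.12484418] [0.58474376 0.10544716 0.12486559]
0.13 0.15 98 [0.55397345 0.11027059 0.14237903] [0.55633846 0.10938241 0.14469723]
[[0.65936548 0.14904807 0.01552662]]
[[ 6.50908858e-01  4.22693956e-02 -6.20066356e-04]]
[[0.52025657 0.17209151 0.01170534]]
[[0.50194711 0.06339048 0.00056006]]
```

Emit:
servo_tool:
  rows:
    - [20.8,30.3,-5,0,0,5.4,85]
    - [20.8,30.3,-5,0,0,5.4,85]
    - [20.8,30.3,-5,0,0,5.4,85]
    - [20.8,30.3,-5,0,0,5.4,85]
    - [20.8,30.3,-5,0,0,5.4,85]
    - [20.8,30.3,-5,0,0,5.4,85]
    - [20.8,30.3,-5,0,0,5.4,85]
    - [20.8,30.3,-5,0,0,5.4,85]
    - [20.8,30.3,-5,0,0,5.4,85]
    - [20.8,30.3,-5,0,0,5.4,85]
    - [20.8,30.3,-5,0,0,5.4,85]
    - [20.8,30.3,-5,0,0,5.4,85]
    - [20.8,30.3,-5,0,0,5.4,85]
    - [20.8,30.3,-5,0,0,5.4,85]
    - [0,0,0,0,0,0,85]

```text
time_s: 1.55
tool_pos: [0.4517, -0.1768, 0.1718]
orientation: [-2.235, 2.207, -0.001]
wrist_force: [-0.6, -0.3, 0.7]
grip_width: 0.0852
```

Run:
```python
from h import *
s=env.sense(); print(s["time_s"],s["tool_pos"],s["qpos"]); M=R.from_rotvec(s["orientation"]).as_matrix(); print(M)
c=vision.calibration("wrist"); im,d=vision.get_image("wrist"); np.savez("w1.npz",im=im,d=d,**c)
cv2.imwrite("pics/w1.png",im[:,:,::-1])
print(c)
for r in finder.outline_of("cap","wrist"): print(r["confidence"],r["box"])
```

```text
1.55 [ 0.45168727 -0.17683547  0.17181052] [-3.75319736e-02  2.15690348e-01 -4.30181214e-01 -1.65206828e-04
 -9.23946684e-01  5.01691161e-02]
[[ 1.25373530e-02 -9.99920922e-01  9.82344802e-04]
 [-9.99921401e-01 -1.25372656e-02  9.50390474e-05]
 [-8.27156142e-05 -9.83459128e-04 -9.99999513e-01]]
{'fov_y': 68.5348105013542, 'cx': 253.0658018361331, 'cy': 191.5293718843221, 'k1': -0.05552371584954505, 'position': array([ 0.45288666, -0.2603447 ,  0.30425522]), 'attitude': array([ 0.0194065 , -3.09700746, -0.51939262])}
0.77 [294.1, 260.6, 44.4, 51.7]
0.6 [256.2, 172.5, 53.3, 53.4]
```

View pics/w1.png

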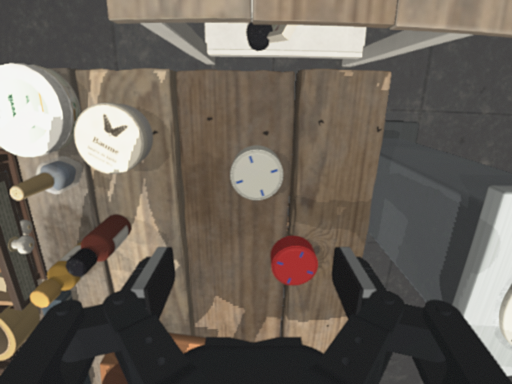

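Run:
```python
from h import *
z=np.load("w1.npz"); im,d=z["im"],z["d"]; c={k:z[k] for k in ["fov_y","cx","cy","k1","position","attitude"]}
u,v=np.meshgrid(np.arange(220,295),np.arange(135,212)); uv=np.c_[u.ravel(),v.ravel()]
P=pts(c,d,uv); m=(P[:,2]>.022)&(P[:,2]<.034)
print("table",np.median(P[~m,2]),"cap",np.median(P[m,2]),P[m].mean(0),(P[m].min(0)+P[m].max(0))/2,P[m].max(0)-P[m].min(0))
hsv=cv2.cvtColor(im,cv2.COLOR_RGB2HSV)[uv[:,1],uv[:,0]]
b=m&(hsv[:,1]>100)&(hsv[:,0]>100)&(hsv[:,0]<135); mask=np.zeros(im.shape[:2],np.uint8); mask[uv[b,1],uv[b,0]]=1
n,l,st,ce=cv2.connectedComponentsWithStats(mask)
Q=[]
for i in range(1,n):
    if st[i,4]>5:
        q=plane(c,[ce[i]],.028)[0]; Q.append(q); print(ce[i],st[i,4],q)
Q=np.array(Q); C=Q.mean(0); print("C",C,[np.degrees(np.arctan2(*(q-C)[1::-1])) for q in Q],np.linalg.norm(Q-C,axis=1))
```

```text
table 0.0004438332377957044 cap 0.0284870381599841 [ 0.4487646  -0.18354029  0.02824227] [ 0.44906923 -0.1823886   0.02674492] [0.05351969 0.05339092 0.00913211]
[250.5 159. ] 6 [ 0.45490846 -0.19931825  0.028     ]
[274.  170.5] 6 [ 0.43102674 -0.18777896  0.028     ]
[239.  181.5] 6 [ 0.4664691  -0.17569743  0.028     ]
C [ 0.45080143 -0.18759821  0.028     ] [np.float64(-70.68813274494522), np.float64(-179.47631022000013), np.float64(37.2194270404696)] [0.01241881 0.01977551 0.01967497]
```

Emit:
servo_tool:
  rows:
    - [-2.7,-5.2,-36,0,0,0,85]
    - [0,0,-40,0,0,0,85]
    - [0,0,-40,0,0,0,85]
    - [0,0,-25,0,0,0,85]
    - [0,0,-15,0,0,0,85]
    - [0,0,0,0,0,0,40]
    - [0,0,0,0,0,0,40]
    - [0,0,0,0,0,0,40]
    - [0,0,0,0,0,0,40]
    - [0,0,0,0,0,0,40]
  newtons: 70

```text
time_s: 2.48
tool_pos: [0.4471, -0.1862, 0.018]
orientation: [-2.223, 2.216, -0.005]
wrist_force: [-0.6, -0.9, 3.6]
grip_width: 0.0522
```

Emit:
servo_tool:
  rows:
    - [0,0,10,0,0,0,40]
    - [0,0,35,0,0,0,40]
    - [0,0,40,0,0,0,40]
    - [0,0,40,0,0,0,40]
    - [0,0,40,0,0,0,40]
    - [0,0,0,0,0,0,40]

```text
time_s: 2.98
tool_pos: [0.4509, -0.1869, 0.1908]
orientation: [-2.22, 2.208, -0.026]
wrist_force: [1.9, 0.4, -1.0]
grip_width: 0.0515
```

Run:
```python
from h import *
s=env.sense(); print(s["time_s"],s["tool_pos"],s["qpos"],s["wrist_force"],s["grip_width"]); M=R.from_rotvec(s["orientation"]).as_matrix(); print(M)
c=vision.calibration("wrist"); im,d=vision.get_image("wrist"); np.savez("w2.npz",im=im,d=d,**c)
cv2.imwrite("pics/w2.png",im[:,:,::-1])
c2=vision.calibration("top"); im2,d2=vision.get_image("top"); np.savez("t2.npz",im=im2,d=d2,**c2)
cv2.imwrite("pics/t2.png",im2[:,:,::-1])
```

```text
2.9833 [ 0.45094469 -0.1869178   0.19081038] [-0.05769018  0.19068243 -0.40959109  0.00345806 -0.95122422  0.06108374] [ 1.89940251  0.42926939 -0.95876604] 0.05146130235836781
[[ 0.00533596 -0.99980323  0.01910571]
 [-0.99997766 -0.00541186 -0.00392342]
 [ 0.00402605 -0.01908435 -0.99980977]]
```

View pics/w2.png

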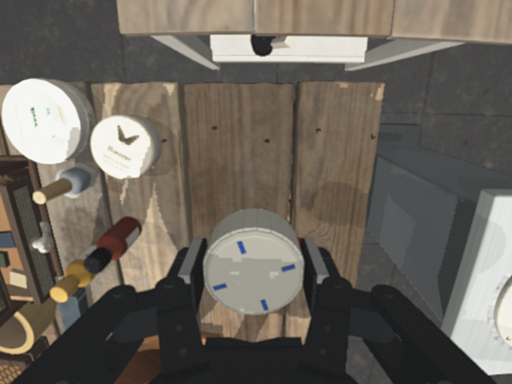

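View pics/t2.png

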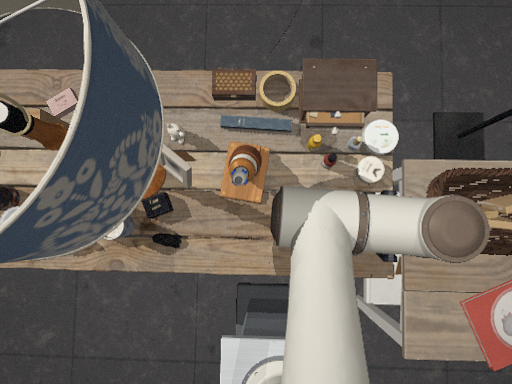

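```bash
cat > capmeas.py <<'E'
from h import *
def capmeas(fn,pos,rot,box=(190,320,205,320),verbose=True):
    z=np.load(fn); im,d=z["im"],z["d"]; c={k:z[k] for k in ["fov_y","cx","cy","k1","position","attitude"]}
    u,v=np.meshgrid(np.arange(box[0],box[1]),np.arange(box[2],box[3])); uv=np.c_[u.ravel(),v.ravel()]
    M=R.from_rotvec(rot).as_matrix(); P=(pts(c,d,uv)-pos)@M
    rgb=im[uv[:,1],uv[:,0]].astype(int)
    near=(np.hypot(P[:,0],P[:,1])<.034)&(P[:,2]<.02)&(P[:,2]>-.05)&(rgb.min(1)>90)
    zt=np.percentile(P[near,2],30)
    m=near&(abs(P[:,2]-zt)<.004)
    A=np.c_[P[m,:2],np.ones(m.sum())]; k=np.linalg.lstsq(A,P[m,2],rcond=None)[0]
    hull=cv2.convexHull((P[m,:2]*1e4).astype(np.float32)); (cx,cy),r=cv2.minEnclosingCircle(hull)
    print("top z",zt,"n",m.sum(),"tilt",k,"mean",P[m].mean(0)*1e3,"circ",cx/10,cy/10,r/10)
    hsv=cv2.cvtColor(im,cv2.COLOR_RGB2HSV)[uv[:,1],uv[:,0]]
    b=(np.hypot(P[:,0],P[:,1])<.03)&(abs(P[:,2]-zt)<.008)&(hsv[:,1]>110)&(hsv[:,0]>100)&(hsv[:,0]<135)
    mask=np.zeros(im.shape[:2],np.uint8); mask[uv[b,1],uv[b,0]]=1
    n,l,st,ce=cv2.connectedComponentsWithStats(mask); Q=[]
    for i in range(1,n):
        if st[i,4]>8:
            D=np.r_[rays(c,[ce[i]])[0],1]; D=R.from_rotvec(c["attitude"]).as_matrix()@D; D=M.T@D; o=M.T@(c["position"]-pos)
            # intersect with plane z=k0x+k1y+k2
            t=(k[0]*o[0]+k[1]*o[1]+k[2]-o[2])/(D[2]-k[0]*D[0]-k[1]*D[1]); Q.append(o+D*t); print(ce[i].round(1),st[i,4],(Q[-1]*1e3).round(2))
    Q=np.array(Q)
    if len(Q)==4: C=Q.mean(0); print("C mm",C*1e3,"ang in tool",[round(float(np.degrees(np.arctan2(*(q-C)[1::-1]))),1) for q in Q],np.linalg.norm(Q-C,axis=1)*1e3)
E
python3 - <<'E'
from capmeas import *
s=env.sense()
M=np.array([[ 0.00533596,-0.99980323,0.01910571],[-0.99997766,-0.00541186,-0.00392342],[0.00402605,-0.01908435,-0.99980977]])
capmeas("w2.npz",np.array([0.45094469,-0.1869178,0.19081038]),R.from_matrix(M).as_rotvec())
# bottle from t0
z=np.load("t2.npz"); im,d=z["im"],z["d"]
cv2.imwrite("pics/t2crop.png",cv2.resize(im[135:210,210:280],None,fx=8,fy=8,interpolation=cv2.INTER_CUBIC)[:,:,::-1])
print(s["time_s"])
E
```

```text
top z -0.010796013575515233 n 6989 tilt [ 0.01733696 -0.00231151 -0.01029796] mean [ -1.14920394  -0.19466627 -10.3174292 ] circ 1.0378006935119628 -0.13992029428482056 33.433831787109376
[241.1 247. ] 43 [ 12.34  -6.17 -10.07]
[287.7 267.6] 40 [  0.53  17.34 -10.33]
[219.5 286.5] 36 [-11.04 -17.8  -10.45]
[264.  304.6] 32 [-22.61   5.59 -10.7 ]
C mm [ -5.1967572   -0.26022065 -10.38744992] ang in tool [-18.6, 72.0, -108.4, 161.4] [18.5077547  18.50666237 18.48714554 18.37864554]
3.0833
```

View pics/t2crop.png

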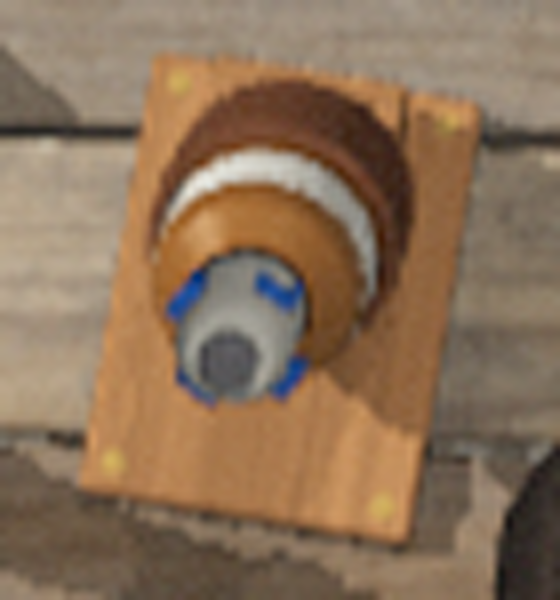

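Run:
```python
from h import *
z=np.load("t2.npz"); im,d=z["im"],z["d"]; c={k:z[k] for k in ["fov_y","cx","cy","k1","position","attitude"]}
C=plane(c,[[229.4,141.9],[269.75,147.9],[261,202.5],[220.6,196.3]],.014); print(C)
for a,b in [(0,1),(1,2),(2,3),(3,0)]:
    v=C[b]-C[a]; print(np.linalg.norm(v),np.degrees(np.arctan2(v[1],v[0])))
print("plug",[pts(c,d,[p])[0].round(4) for p in [(238,179),(239,180),(239,181),(238,180)]])
from scipy.optimize import least_squares
u,v=np.meshgrid(np.arange(212,275),np.arange(138,206)); uv=np.c_[u.ravel(),v.ravel()]
P=pts(c,d,uv); rgb=im[uv[:,1],uv[:,0]].astype(int)
Cm=C.mean(0); m=(P[:,2]>.03)&(np.hypot(P[:,0]-Cm[0],P[:,1]-Cm[1])<.1); P=P[m]
zz=np.array([-.01,0,50,50,82,98,98.001,132,138,138.001,146.5])/1e3; rr=np.array([40,40,40,33,33,17,17,17,12.5,9,9])/1e3
prof=np.c_[zz,rr]
def sd(p,full=False):
    o=p[:3]; a=np.array([-np.sin(p[4])*np.cos(p[3]),-np.sin(p[4])*np.sin(p[3]),np.cos(p[4])])
    q=P-o; h=q@a; r=np.linalg.norm(q-np.outer(h,a),axis=1)
    best=np.full(len(P),9.)
    pr=np.vstack([prof,[.1465,0]])
    for A,B in zip(pr[:-1],pr[1:]):
        e=B-A; L=e@e
        t=np.clip(((h-A[0])*e[0]+(r-A[1])*e[1])/max(L,1e-12),0,1)
        best=np.minimum(best,np.hypot(h-A[0]-t*e[0],r-A[1]-t*e[1]))
    return best
yaw=np.radians(-10)
for fix in (True,False):
  f=(lambda q: sd(np.r_[q,np.radians(30)])) if fix else sd
  p0=np.r_[Cm[0]+.02,Cm[1],.03,yaw]; 
  if not fix: p0=np.r_[p0,np.radians(30)]
  s=least_squares(f,p0,loss="soft_l1",f_scale=.002); p=s.x; t=p[4] if not fix else np.radians(30)
  a=np.array([-np.sin(t)*np.cos(p[3]),-np.sin(t)*np.sin(p[3]),np.cos(t)])
  print(p[:3],np.degrees(p[3:]),"rms",np.median(f(p)),"rim",p[:3]+.138*a,"a",a)
c=np.load("w2.npz"); Mt=np.array([[ 0.00533596,-0.99980323,0.01910571],[-0.99997766,-0.00541186,-0.00392342],[0.00402605,-0.01908435,-0.99980977]])
print("cam in tool",Mt.T@(c["position"]-np.array([0.45094469,-0.1869178,0.19081038])),"\n",Mt.T@R.from_rotvec(c["attitude"]).as_matrix())
```

```text
[[0.66265666 0.1508938  0.014     ]
 [0.64811791 0.04302751 0.014     ]
 [0.50247535 0.06321424 0.014     ]
 [0.51667009 0.1701108  0.014     ]]
0.10884168011570591 -97.67634209533689
0.1470348922836805 172.1088179679561
0.10783489274865224 82.43597766070285
0.14724595762645673 -7.49903544445483
plug [array([0.5455, 0.1138, 0.1608]), array([0.5431, 0.1113, 0.1623]), array([0.5409, 0.1113, 0.1616]), array([0.5431, 0.1136, 0.1623])]
[0.61334428 0.10388152 0.03450738] [-7.84312314] rms 0.0009289942692786608 rim [0.54498975 0.11329734 0.15401888] a [-0.49532271  0.06823061  0.8660254 ]
[0.61266558 0.10391286 0.03418622] [-7.90381674 29.27220181] rms 0.0009528162742424325 rim [0.54583021 0.11319157 0.15456453] a [-0.48431433  0.06723705  0.8723066 ]
cam in tool [ 0.0835295  -0.00027019 -0.13244138] 
 [[-2.19526389e-04 -9.45323147e-01 -3.26135097e-01]
 [ 9.99999953e-01 -2.77314437e-04  1.30715367e-04]
 [-2.14008217e-04 -3.26135048e-01  9.45323163e-01]]
```

Run:
```python
from h import *
s=env.sense(); M=R.from_rotvec(s["orientation"]).as_matrix(); print(s["time_s"],s["tool_pos"]);print(M)
a=np.array([-0.49532271,0.06823061,0.8660254]); rim=np.array([0.54498975,0.11329734,0.15401888])
ax=np.cross(M[:,2],-a); ang=np.arcsin(np.linalg.norm(ax)); rv=ax/np.linalg.norm(ax)*ang; print(np.degrees(rv))
T=R.from_rotvec(rv).as_matrix()@M; print(T)
t=rim-T@np.array([.04,0,.09]); print(t,(t-s["tool_pos"])*1e3)
```

```text
3.0833 [ 0.44691312 -0.18578616  0.18410329]
[[ 3.18164313e-03 -9.99971718e-01  6.81477905e-03]
 [-9.99994933e-01 -3.18229609e-03 -8.49737528e-05]
 [ 1.06657994e-04 -6.81447416e-03 -9.99976776e-01]]
[-4.08444521e+00 -2.93295170e+01 -2.53429411e-02]
[[-0.01554425 -0.86856997  0.49532271]
 [-0.99744728 -0.02105945 -0.06823061]
 [ 0.06969428 -0.49511889 -0.8660254 ]]
[0.50103248 0.15933599 0.22917339] [ 54.11936084 345.12214317  45.07010898]
```

Emit:
servo_tool:
  rows:
    - [5.4,27,15,-0.4,-2.9,0,40]
    - [5.4,34.5,10,-0.4,-2.9,0,40]
    - [5.4,37,10,-0.4,-2.9,0,40]
    - [5.4,37,10,-0.4,-2.9,0,40]
    - [5.4,37,5,-0.4,-2.9,0,40]
    - [5.4,37,0,-0.4,-2.9,0,40]
    - [5.4,37,0,-0.4,-2.9,0,40]
    - [5.4,37,0,-0.4,-2.9,0,40]
    - [5.4,34.5,0,-0.4,-2.9,0,40]
    - [5.4,27,-5,-0.4,-3.2,0,40]
    - [0,0,0,0,0,0,40]
    - [0,0,0,0,0,0,40]

```text
time_s: 4.08
tool_pos: [0.4982, 0.1492, 0.2252]
orientation: [-1.977, 1.968, -0.572]
wrist_force: [1.1, 0.2, -0.5]
grip_width: 0.0515
```

Run:
```python
from h import *
s=env.sense(); print(s["time_s"],s["tool_pos"],s["qpos"],s["wrist_force"],s["grip_width"]); M=R.from_rotvec(s["orientation"]).as_matrix(); print(M)
c=vision.calibration("wrist"); im,d=vision.get_image("wrist"); np.savez("w3.npz",im=im,d=d,pos=s["tool_pos"],ori=s["orientation"],**c)
cv2.imwrite("pics/w3.png",im[:,:,::-1])
a=np.array([-0.49532271,0.06823061,0.8660254]); rim=np.array([0.54498975,0.11329734,0.15401888])
uv=proj(c,[rim,rim-a*.012]); print(uv)
u,v=uv[0].astype(int); cv2.imwrite("pics/w3c.png",cv2.resize(im[max(v-60,0):v+60,u-70:u+70],None,fx=5,fy=5,interpolation=cv2.INTER_CUBIC)[:,:,::-1])
```

```text
4.0833 [0.49815676 0.14924212 0.22517142] [ 0.70503716  0.04304436 -0.83485918  0.84679002 -0.50187227 -1.41714229] [ 1.11221029  0.22836435 -0.5388127 ] 0.051475488324522825
[[-0.01403466 -0.88077717  0.47332293]
 [-0.99727346 -0.02196781 -0.07044903]
 [ 0.07244777 -0.47302112 -0.87806739]]
[[245.29834234 165.34846845]
 [245.30948597 161.97002545]]
```

View pics/w3.png

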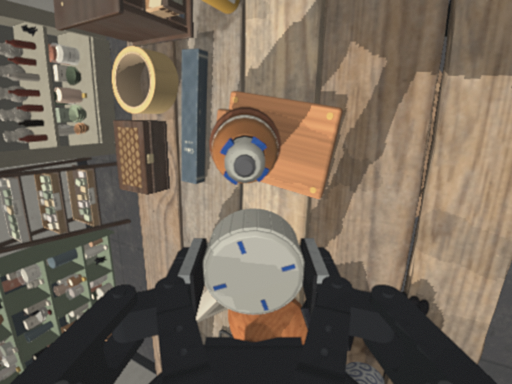

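View pics/w3c.png

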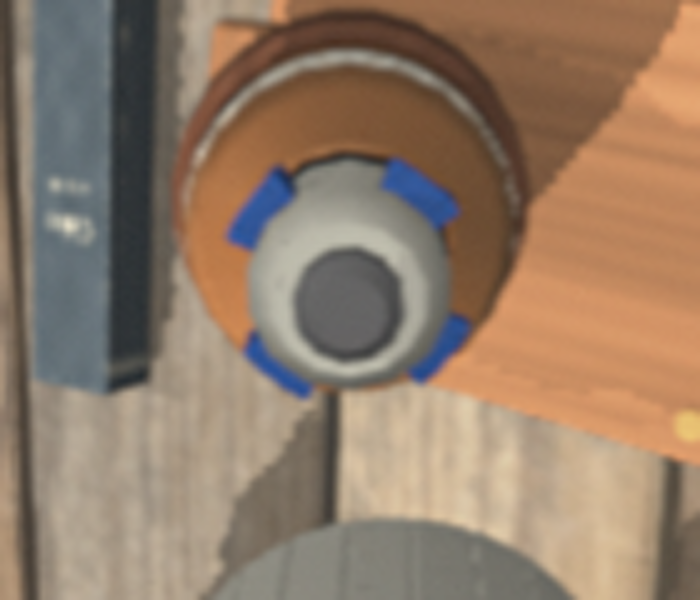

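Run:
```python
from h import *
z=np.load("w3.npz"); im,d=z["im"],z["d"]; c={k:z[k] for k in ["fov_y","cx","cy","k1","position","attitude"]}
a=np.array([-0.49532271,0.06823061,0.8660254]); rim=np.array([0.54498975,0.11329734,0.15401888])
M=R.from_rotvec(z["ori"]).as_matrix(); print("tilt err deg",np.degrees(np.cross(M[:,2],-a)))
# axis-aligned frame: zt=-a, xt ~ M x
zt=-a; xt=M[:,0]-zt*(M[:,0]@zt); xt/=np.linalg.norm(xt); yt=np.cross(zt,xt); F=np.c_[xt,yt,zt]
def hit(uv,off): # plane at rim + a*off
    D=np.c_[rays(c,uv),np.ones(len(uv))]@R.from_rotvec(c["attitude"]).as_matrix().T
    o=rim+a*off; t=((o-c["position"])@a)/(D@a); return (c["position"]+D*t[:,None]-o)@F
u,v=np.meshgrid(np.arange(200,290),np.arange(115,200)); uv=np.c_[u.ravel(),v.ravel()]
hsv=cv2.cvtColor(im,cv2.COLOR_RGB2HSV)[uv[:,1],uv[:,0]].astype(int)
plug=(hsv[:,2]<115)&(hsv[:,1]<50)&(np.linalg.norm(uv-[245,165],axis=1)<14)
q=hit(uv[plug],.0085); print("plug n",plug.sum(),"centre mm",q.mean(0)*1e3,"r from area", (q.max(0)-q.min(0))*500)
b=(hsv[:,1]>130)&(hsv[:,0]>100)&(hsv[:,0]<130)&(hsv[:,2]>70)
q=hit(uv,-.012); r=np.hypot(q[:,0],q[:,1]); m=b&(r<.03)&(r>.012); qq=q[m]; ang=np.degrees(np.arctan2(qq[:,1],qq[:,0]))
mask=np.zeros(im.shape[:2],np.uint8); mask[uv[m,1],uv[m,0]]=1; n,l,st,ce=cv2.connectedComponentsWithStats(mask)
lab=l[uv[m,1],uv[m,0]]
for i in range(1,n):
    k=lab==i
    if k.sum()<8: continue
    ca=np.degrees(np.arctan2(*qq[k].mean(0)[1::-1])); da=(ang[k]-ca+180)%360-180
    print(k.sum(),"ctr",ca.round(1),"range",(ca+np.percentile(da,[2,98])).round(1),"r",(1e3*np.percentile(r[m][k],[2,98])).round(1))
sc=5
```

```text
tilt err deg [ 0.06300119 -1.43337068  0.14896293]
plug n 381 centre mm [ 1.90671227e+00 -6.08211616e-01 -8.49172061e-15] r from area [8.28720079e+00 8.07196315e+00 4.90456031e-14]
80 ctr 34.6 range [17.6 52.2] r [17.5 21.7]
72 ctr -48.2 range [-66.1 -32.3] r [18.4 22.5]
41 ctr 125.6 range [109.4 144.7] r [17.3 20. ]
37 ctr -136.2 range [-154.2 -119.5] r [18.8 21.1]
```

Run:
```python
from capmeas import *
z=np.load("w3.npz"); capmeas("w3.npz",z["pos"],z["ori"])
```

```text
top z -0.010625671970297502 n 7016 tilt [ 0.01763198 -0.00306575 -0.01012122] mean [ -1.02096752  -0.5293251  -10.13760104] circ 0.9091483116149902 -0.3033131122589111 33.315216064453125
[241.2 246.8] 40 [12.55 -6.48 -9.88]
[288.  267.5] 42 [  0.65  17.1  -10.16]
[219.5 286.5] 36 [-10.94 -18.18 -10.26]
[264.1 304.6] 31 [-22.52   5.24 -10.53]
C mm [ -5.06590756  -0.57971508 -10.20876686] ang in tool [-18.5, 72.1, -108.5, 161.6] [18.57986056 18.58430982 18.5557931  18.40132735]
```

```bash
cat > plan.py <<'E'
from h import *
a=np.array([-0.49532271,0.06823061,0.8660254]); rim0=np.array([0.54498975,0.11329734,0.15401888])
z=np.load("w3.npz"); M3=R.from_rotvec(z["ori"]).as_matrix(); zt=-a
xt=M3[:,0]-zt*(M3[:,0]@zt); xt/=np.linalg.norm(xt); yt=np.cross(zt,xt); F3=np.c_[xt,yt,zt]
rim=rim0+xt*.00188-yt*.00058; cup=rim-a*.138
capT=np.array([-.0051,-.0005,.0177])
def state(v=True):
    s=env.sense(); M=R.from_rotvec(s["orientation"]).as_matrix(); o=s["tool_pos"]+M@capT-cup; h=o@a
    lat=(o-a*h)@F3; x=F3.T@M[:,0]; 
    if v: print("t",round(s["time_s"],2),"h mm",round(h*1e3,2),"lat xt,yt",(lat[:2]*1e3).round(2),"yaw cw",round(float(np.degrees(np.arctan2(x[1],x[0]))),2),"tilt",np.degrees(F3.T@np.cross(M[:,2],-a)).round(2)[:2],"F axis",round(float(s["wrist_force"]@a),2),"Flat",(F3.T@s["wrist_force"])[:2].round(2),"T axis",round(float(s["ft_torque"]@zt),3),"grip",round(s["grip_width"]*1e3,2),"q6,q5",s["qpos"][[5,4]].round(3))
    return s,M
def to(h,yaw,n=1):
    s,M=state()
    T=F3@R.from_euler("z",yaw,degrees=True).as_matrix(); t=cup+a*h-T@capT
    d=(t-s["tool_pos"])*1e3; rv=np.degrees(R.from_matrix(T@M.T).as_rotvec())
    print("TOTAL",d.round(2),rv.round(2)," /n",(d/n).round(2),(rv/n).round(2))
    print("axis up 1mm =",a.round(3)," cw 1deg=",zt.round(3))
E
python3 - <<'E'
from plan import *
to(.150,12.4,6)
zz=np.load("w3.npz"); c={k:zz[k] for k in ["fov_y","cx","cy","k1","position","attitude"]}
u,v=np.meshgrid(np.arange(241,249),np.arange(162,169)); P=pts(c,zz["d"],np.c_[u.ravel(),v.ravel()]); print("plug height from wrist", np.median((P-cup)@a))
E
```

```text
t 4.13 h mm 207.95 lat xt,yt [-36.72   4.32] yaw cw 0.14 tilt [ 1.39 -0.07] F axis 0.35 Flat [0.09 0.13] T axis -0.025 grip 51.98 q6,q5 [-1.417 -0.502]
TOTAL [ 30.68 -40.31 -46.21] [  5.98  -2.23 -10.56]  /n [ 5.11 -6.72 -7.7 ] [ 1.   -0.37 -1.76]
axis up 1mm = [-0.495  0.068  0.866]  cw 1deg= [ 0.495 -0.068 -0.866]
plug height from wrist 0.14644767214486298
```

Emit:
servo_tool:
  rows:
    - [5.1,-6.7,-7.7,1,-0.37,-1.76,40]
    - [5.1,-6.7,-7.7,1,-0.37,-1.76,40]
    - [5.1,-6.7,-7.7,1,-0.37,-1.76,40]
    - [5.1,-6.7,-7.7,1,-0.37,-1.76,40]
    - [5.1,-6.7,-7.7,1,-0.37,-1.76,40]
    - [5.1,-6.8,-7.7,1,-0.37,-1.76,40]
    - [0,0,0,0,0,0,40]
    - [0,0,0,0,0,0,40]

```text
time_s: 4.8
tool_pos: [0.5305, 0.1068, 0.1812]
orientation: [-1.713, 2.128, -0.536]
wrist_force: [0.1, 0.1, -0.5]
grip_width: 0.0522
```

Run:
```python
from plan import *
to(.128,12.4,3)
c=vision.calibration("scene"); im,d=vision.get_image("scene")
u,v=proj(c,[rim])[0].astype(int); print(u,v)
cv2.imwrite("pics/s4.png",cv2.resize(im[v-60:v+60,u-70:u+70],None,fx=5,fy=5,interpolation=cv2.INTER_CUBIC)[:,:,::-1])
```

```text
t 4.8 h mm 150.54 lat xt,yt [ 1.83 -1.76] yaw cw 12.65 tilt [-0.13 -0.08] F axis -0.51 Flat [-0.1   0.19] T axis 0.028 grip 52.24 q6,q5 [-1.952 -0.25 ]
TOTAL [  9.71   0.22 -20.5 ] [-0.05  0.15  0.24]  /n [ 3.24  0.07 -6.83] [-0.02  0.05  0.08]
axis up 1mm = [-0.495  0.068  0.866]  cw 1deg= [ 0.495 -0.068 -0.866]
234 175
```

View pics/s4.png

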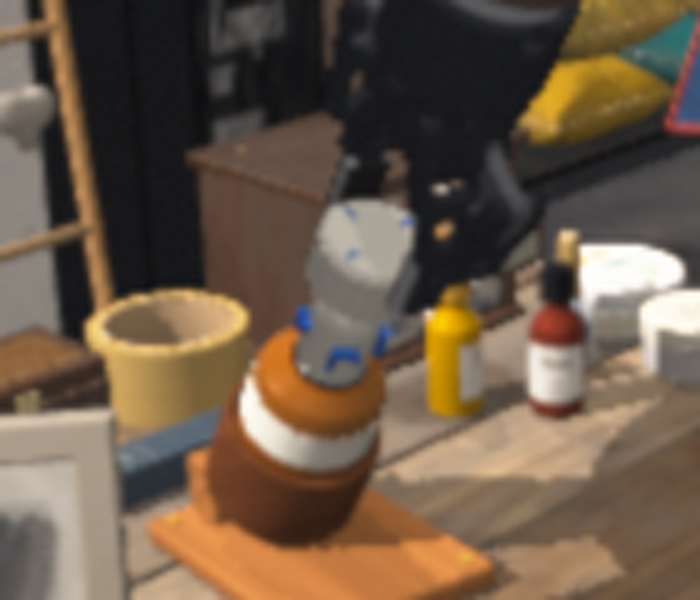

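Run:
```python
from plan import *
s,_=state(); print(s["qpos"])
to(.150,-77.6,13)
```

```text
t 4.85 h mm 151.09 lat xt,yt [ 0.68 -2.19] yaw cw 12.6 tilt [-0.19  0.  ] F axis -0.09 Flat [ 0.44 -0.16] T axis 0.006 grip 51.62 q6,q5 [-1.952 -0.25 ]
[ 0.37303836  0.11481097 -0.94985623  1.42925355 -0.25011118 -1.95231616]
t 4.85 h mm 151.09 lat xt,yt [ 0.68 -2.19] yaw cw 12.6 tilt [-0.19  0.  ] F axis -0.09 Flat [ 0.44 -0.16] T axis 0.006 grip 51.62 q6,q5 [-1.952 -0.25 ]
TOTAL [4.36 3.99 0.93] [-44.81   6.3   78.03]  /n [0.34 0.31 0.07] [-3.45  0.48  6.  ]
axis up 1mm = [-0.495  0.068  0.866]  cw 1deg= [ 0.495 -0.068 -0.866]
```

Emit:
servo_tool:
  rows:
    - [0.3,0.3,0.1,-3.45,0.48,6,40]
    - [0.3,0.3,0.1,-3.45,0.48,6,40]
    - [0.3,0.3,0.1,-3.45,0.48,6,40]
    - [0.3,0.3,0.1,-3.45,0.48,6,40]
    - [0.3,0.3,0.1,-3.45,0.48,6,40]
    - [0.3,0.3,0.1,-3.45,0.48,6,40]
    - [0.3,0.3,0.1,-3.45,0.48,6,40]
    - [0.4,0.3,0.1,-3.45,0.48,6,40]
    - [0.4,0.3,0.1,-3.45,0.48,6,40]
    - [0.4,0.3,0.1,-3.45,0.48,6,40]
    - [0.4,0.3,0,-3.45,0.48,6,40]
    - [0.4,0.3,0,-3.45,0.48,6,40]
    - [0.4,0.3,0,-3.45,0.48,6,40]
    - [0,0,0,0,0,0,40]
    - [0,0,0,0,0,0,40]
    - [0,0,0,0,0,0,40]

```text
time_s: 6.18
tool_pos: [0.5347, 0.1139, 0.1829]
orientation: [3.003, -0.317, 0.81]
wrist_force: [-0.8, 0.3, -0.4]
grip_width: 0.0521
```

Run:
```python
from plan import *
s,_=state(); print(s["qpos"])
to(.128,-77.6,3)
c=vision.calibration("wrist"); im,d=vision.get_image("wrist"); np.savez("w5.npz",im=im,d=d,pos=s["tool_pos"],ori=s["orientation"],**c); cv2.imwrite("pics/w5.png",im[:,:,::-1])
from capmeas import capmeas; capmeas("w5.npz",s["tool_pos"],s["orientation"])
to(.128,-77.6,3)
for i in range(3): vision.get_image("top"); state()
```

```text
t 6.18 h mm 150.47 lat xt,yt [-1.94  0.01] yaw cw -77.62 tilt [-0.04  0.07] F axis 0.06 Flat [-0.3  0.9] T axis 0.032 grip 52.06 q6,q5 [-0.345 -0.265]
[ 0.40388593  0.12308724 -0.93304351  1.37037334 -0.26489821 -0.34528109]
t 6.18 h mm 150.47 lat xt,yt [-1.94  0.01] yaw cw -77.62 tilt [-0.04  0.07] F axis 0.06 Flat [-0.3  0.9] T axis 0.032 grip 52.06 q6,q5 [-0.345 -0.265]
TOTAL [ 11.13  -3.45 -19.31] [-0.05  0.04 -0.06]  /n [ 3.71 -1.15 -6.44] [-0.02  0.01 -0.02]
axis up 1mm = [-0.495  0.068  0.866]  cw 1deg= [ 0.495 -0.068 -0.866]
top z -0.010584443840015518 n 7021 tilt [ 0.0174043  -0.00222413 -0.01011075] mean [ -0.15628868  -0.48259102 -10.11239774] circ 2.1173410415649414 -0.1436580538749695 33.12882995605469
[241.1 247.2] 40 [13.24 -6.48 -9.87]
[287.7 267.7] 39 [  1.51  17.03 -10.12]
[219.5 286.6] 35 [-10.06 -18.12 -10.25]
[264.  304.8] 32 [-21.67   5.25 -10.5 ]
C mm [ -4.24457209  -0.57898002 -10.18333708] ang in tool [-18.6, 71.9, -108.3, 161.5] [18.45799453 18.52844929 18.47805415 18.37598176]
t 6.23 h mm 150.35 lat xt,yt [-1.74  0.11] yaw cw -77.64 tilt [-0.03  0.05] F axis -0.28 Flat [-0.38 -0.52] T axis 0.002 grip 52.3 q6,q5 [-0.345 -0.265]
TOTAL [ 11.15  -3.25 -19.18] [-0.03  0.02 -0.07]  /n [ 3.72 -1.08 -6.39] [-0.01  0.01 -0.02]
axis up 1mm = [-0.495  0.068  0.866]  cw 1deg= [ 0.495 -0.068 -0.866]
t 6.28 h mm 150.25 lat xt,yt [-1.61  0.18] yaw cw -77.66 tilt [-0.02  0.04] F axis -0.21 Flat [0.08 0.71] T axis 0.02 grip 51.91 q6,q5 [-0.345 -0.265]
t 6.33 h mm 150.17 lat xt,yt [-1.47  0.22] yaw cw -77.68 tilt [-0.01  0.03] F axis 0.38 Flat [0.84 0.25] T axis 0.02 grip 51.78 q6,q5 [-0.345 -0.265]
t 6.38 h mm 150.09 lat xt,yt [-1.37  0.27] yaw cw -77.69 tilt [-0.    0.02] F axis -0.44 Flat [-0.32  0.43] T axis 0.022 grip 51.81 q6,q5 [-0.344 -0.265]
```

View pics/w5.png

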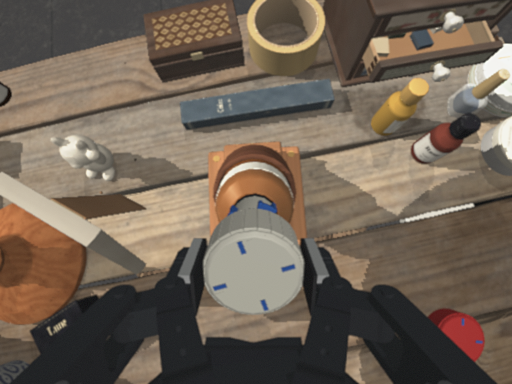

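Run:
```python
from plan import *
from scipy.optimize import least_squares
pr=np.array([[0,40],[50,40],[50,33],[82,33],[98,17],[132,17],[138,12.5],[138,9],[146.5,9],[146.5,0]])/1e3
def fit(fn,hmin,hmax):
    z=np.load(fn); im,d=z["im"],z["d"]; c={k:z[k] for k in ["fov_y","cx","cy","k1","position","attitude"]}
    u,v=np.meshgrid(np.arange(512),np.arange(384)); uv=np.c_[u.ravel(),v.ravel()]; uv=uv[d[uv[:,1],uv[:,0]]>.02]
    P=pts(c,d,uv); q=P-cup; h=q@a; r=np.linalg.norm(q-np.outer(h,a),axis=1)
    k=(h>hmin)&(h<hmax)&(r<.05)&(r>0.0)
    # avoid cap/fingers
    P=P[k]
    def sd(p):
        q=(P-cup)@F3-np.array([p[0],p[1],-p[2]])  # z along -a
        h=-q[:,2]; r=np.hypot(q[:,0],q[:,1]); best=np.full(len(P),9.)
        for A,B in zip(pr[:-1],pr[1:]):
            e=B-A; t=np.clip(((h-A[0])*e[0]+(r-A[1])*e[1])/(e@e),0,1)
            best=np.minimum(best,np.hypot(h-A[0]-t*e[0],r-A[1]-t*e[1]))
        return best
    s=least_squares(sd,np.zeros(3),loss="soft_l1",f_scale=.001); print(fn,len(P),"offset xt,yt,h mm",(s.x*1e3).round(2),"med res",np.median(s.fun)*1e3)
for f in ["t2.npz","w3.npz","w5.npz"]:
    fit(f,.055,.115); fit(f,.02,.115)
fit("t2.npz",.02,.15); fit("w3.npz",.02,.15)
```

```text
t2.npz 450 offset xt,yt,h mm [-2.14  1.    2.79] med res 0.6655056192393961
t2.npz 731 offset xt,yt,h mm [-2.05  0.94  1.68] med res 0.7052166624877954
w3.npz 1880 offset xt,yt,h mm [-1.37  0.3   3.31] med res 0.5533678929575564
w3.npz 2523 offset xt,yt,h mm [-1.78  0.3   3.24] med res 0.7219359842679727
w5.npz 3046 offset xt,yt,h mm [-0.96  0.1   3.09] med res 0.4774341644971739
w5.npz 4341 offset xt,yt,h mm [-0.88 -0.01  2.28] med res 0.6564956760286358
t2.npz 965 offset xt,yt,h mm [-2.02  0.81  0.95] med res 0.8246613616629053
w3.npz 4237 offset xt,yt,h mm [-0.68  0.33  0.91] med res 1.100303386102251
```

Run:
```python
from plan import *
from capmeas import capmeas
for i in range(4):
    s,M=state(); c=vision.calibration("wrist"); im,d=vision.get_image("wrist")
    print(s["tool_pos"],s["qpos"].round(4), M.T@(c["position"]-s["tool_pos"]), c["position"])
np.savez("w6.npz",im=im,d=d,pos=s["tool_pos"],ori=s["orientation"],**c); capmeas("w6.npz",s["tool_pos"],s["orientation"])
```

```text
t 6.38 h mm 150.09 lat xt,yt [-1.37  0.27] yaw cw -77.69 tilt [-0.    0.02] F axis -0.44 Flat [-0.32  0.43] T axis 0.022 grip 51.81 q6,q5 [-0.344 -0.265]
[0.53471031 0.11336832 0.18253012] [ 0.4025  0.1236 -0.9335  1.3715 -0.2647 -0.3443] [ 0.08450146 -0.00050529 -0.13223386] [0.54077992 0.10682089 0.33920442]
t 6.43 h mm 150.05 lat xt,yt [-1.32  0.29] yaw cw -77.7 tilt [0.   0.02] F axis 0.08 Flat [-0.15  0.23] T axis 0.041 grip 51.88 q6,q5 [-0.344 -0.265]
[0.53471919 0.11331267 0.18249062] [ 0.4024  0.1236 -0.9335  1.3716 -0.2647 -0.3442] [ 0.08450006 -0.00049274 -0.13222285] [0.54080148 0.10677125 0.33915459]
t 6.48 h mm 150.0 lat xt,yt [-1.24  0.28] yaw cw -77.7 tilt [0.   0.01] F axis -0.55 Flat [0.44 0.85] T axis -0.011 grip 51.62 q6,q5 [-0.344 -0.265]
[0.5347429  0.11323837 0.18245794] [ 0.4022  0.1237 -0.9335  1.3717 -0.2647 -0.3441] [ 0.08448367 -0.00050811 -0.13222856] [0.54081934 0.10673862 0.33911991]
t 6.53 h mm 149.98 lat xt,yt [-1.23  0.3 ] yaw cw -77.71 tilt [0.01 0.01] F axis 0.28 Flat [-0.1  -0.23] T axis -0.008 grip 51.81 q6,q5 [-0.344 -0.265]
[0.53474328 0.11322241 0.18243218] [ 0.4021  0.1237 -0.9335  1.3718 -0.2647 -0.344 ] [ 0.08449109 -0.00049762 -0.13222813] [0.54083309 0.10672075 0.33909716]
top z -0.01058781944562616 n 6999 tilt [ 0.01712168 -0.00168379 -0.01012132] mean [ -0.23002324  -0.50056728 -10.12441976] circ 2.1306520462036134 -0.11600767374038697 33.12772216796875
[241.2 247.3] 39 [13.19 -6.46 -9.88]
[287.7 267.6] 38 [  1.52  17.   -10.12]
[219.6 286.6] 36 [-10.07 -18.07 -10.26]
[264.  304.8] 33 [-21.65   5.25 -10.5 ]
C mm [ -4.2508229   -0.57048856 -10.19314485] ang in tool [-18.6, 71.8, -108.4, 161.5] [18.4128901  18.49147543 18.439953   18.34490522]
```

```bash
sed -i 's/^capT=.*/capT=np.array([-.00425,-.0005,.0178])/; s/rim=rim0+xt\*.00188-yt\*.00058/rim=rim0+xt*.0022-yt*.0007/' plan.py
python3 - <<'E'
from plan import *
to(.128,-77.6,4)
E
```

```text
t 6.58 h mm 149.89 lat xt,yt [-1.38 -0.42] yaw cw -77.72 tilt [0.   0.01] F axis -0.41 Flat [0.38 0.8 ] T axis 0.016 grip 51.45 q6,q5 [-0.344 -0.265]
TOTAL [ 10.46  -2.89 -19.07] [ 0.05 -0.01 -0.11]  /n [ 2.61 -0.72 -4.77] [ 0.01 -0.   -0.03]
axis up 1mm = [-0.495  0.068  0.866]  cw 1deg= [ 0.495 -0.068 -0.866]
```

Emit:
servo_tool:
  rows:
    - [2.6,-1.2,-4.8,0,0,0,40]
    - [2.6,-0.9,-4.8,0,0,0,40]
    - [2.6,-0.4,-4.8,0,0,0,40]
    - [2.6,-0.4,-4.7,0,0,0,40]
    - [0,0,0,0,0,0,40]
    - [0,0,0,0,0,0,40]

```text
time_s: 7.08
tool_pos: [0.5451, 0.11, 0.1629]
orientation: [3.003, -0.315, 0.806]
wrist_force: [-0.3, 1.2, -0.6]
grip_width: 0.0522
```

Run:
```python
from plan import *
to(.1265,-77.6,4)
```

```text
t 7.08 h mm 127.61 lat xt,yt [0.29 0.38] yaw cw -77.71 tilt [0.07 0.02] F axis -0.25 Flat [-1.27  0.52] T axis 0.011 grip 52.19 q6,q5 [-0.547 -0.198]
TOTAL [ 0.86  0.22 -0.8 ] [ 0.03 -0.08 -0.1 ]  /n [ 0.22  0.06 -0.2 ] [ 0.01 -0.02 -0.02]
axis up 1mm = [-0.495  0.068  0.866]  cw 1deg= [ 0.495 -0.068 -0.866]
```

```bash
cat >> plan.py <<'E'
wt=np.array([-.857,.118,-.499]); wt/=np.linalg.norm(wt)
def to(h,yaw,n=1,tilt=2.0,lat=(0,0)):
    s,M=state(); mid=capT+np.array([0,0,-.010])
    T=R.from_rotvec(wt*np.radians(tilt)).as_matrix()@F3@R.from_euler("z",yaw,degrees=True).as_matrix(); t=cup+a*(h+.010)+F3[:,0]*lat[0]+F3[:,1]*lat[1]-T@mid
    d=(t-s["tool_pos"])*1e3; rv=np.degrees(R.from_matrix(T@M.T).as_rotvec())
    print("q",s["qpos"].round(3)); print("TOTAL",d.round(2),rv.round(2)," /n",(d/n).round(2),(rv/n).round(2))
E
python3 - <<'E'
from plan import *
to(.1265,-77.6,2)
E
```

```text
t 7.08 h mm 127.61 lat xt,yt [0.29 0.38] yaw cw -77.71 tilt [0.07 0.02] F axis -0.25 Flat [-1.27  0.52] T axis 0.011 grip 52.19 q6,q5 [-0.547 -0.198]
q [ 0.266  0.165 -0.943  1.69  -0.198 -0.547]
TOTAL [ 0.89  0.5  -0.78] [-1.68  0.15 -1.1 ]  /n [ 0.44  0.25 -0.39] [-0.84  0.08 -0.55]
```

Emit:
servo_tool:
  rows:
    - [0.4,0.2,-0.4,-0.84,0.08,-0.55,40]
    - [0.4,0.2,-0.4,-0.84,0.08,-0.55,40]
    - [0,0,0,0,0,0,40]
    - [0,0,0,0,0,0,40]

```text
time_s: 7.42
tool_pos: [0.5458, 0.1116, 0.1629]
orientation: [2.969, -0.326, 0.801]
wrist_force: [0.5, -0.3, -0.2]
grip_width: 0.0516
```

Run:
```python
from plan import *
to(.122,-77.6,3)
```

```text
t 7.42 h mm 127.31 lat xt,yt [-0.7  -0.27] yaw cw -77.68 tilt [ 0.18 -1.92] F axis -0.44 Flat [ 0.25 -0.29] T axis 0.011 grip 51.65 q6,q5 [-0.492 -0.26 ]
q [ 0.334  0.173 -0.935  1.572 -0.26  -0.492]
TOTAL [ 2.36 -1.4  -4.67] [-0.01  0.09 -0.1 ]  /n [ 0.79 -0.47 -1.56] [-0.    0.03 -0.03]
```

Emit:
servo_tool:
  rows:
    - [0.8,-0.3,-1.6,0,0,0,40]
    - [0.8,-0.3,-1.6,0,0,0,40]
    - [0.8,-0.3,-1.5,0,0,0,40]
    - [0,0,0,0,0,0,40]
    - [0,0,0,0,0,0,40]

```text
time_s: 7.83
tool_pos: [0.5483, 0.1103, 0.1578]
orientation: [2.97, -0.326, 0.799]
wrist_force: [-0.6, 3.6, 0.1]
grip_width: 0.052
```

Run:
```python
from plan import *
to(.116,-77.6,3)
```

```text
t 7.83 h mm 121.57 lat xt,yt [0.17 0.12] yaw cw -77.66 tilt [ 0.24 -1.88] F axis 0.62 Flat [-3.58  0.39] T axis 0.036 grip 52.0 q6,q5 [-0.537 -0.246]
q [ 0.303  0.184 -0.936  1.643 -0.246 -0.537]
TOTAL [ 2.83 -0.53 -4.76] [-0.06  0.04 -0.1 ]  /n [ 0.94 -0.18 -1.59] [-0.02  0.01 -0.03]
```

Emit:
servo_tool:
  rows:
    - [0.9,0.3,-1.6,0,0,0,40]
    - [1.0,0.1,-1.7,0,0,0,40]
    - [1.0,-0.1,-1.7,0,0,0,40]
    - [0,0,0,0,0,0,40]
    - [0,0,0,0,0,0,40]
  newtons: 110

```text
time_s: 8.25
tool_pos: [0.5511, 0.1101, 0.1531]
orientation: [2.968, -0.327, 0.801]
wrist_force: [-4.8, 2.1, 5.7]
grip_width: 0.0507
```

Run:
```python
from plan import *
to(.114,-77.6,3)
```

```text
t 8.25 h mm 116.11 lat xt,yt [0.05 0.02] yaw cw -77.64 tilt [ 0.19 -1.98] F axis 7.49 Flat [-1.66  1.27] T axis 0.064 grip 50.75 q6,q5 [-0.584 -0.237]
q [ 0.276  0.195 -0.935  1.712 -0.237 -0.584]
TOTAL [ 1.04 -0.44 -1.81] [ 0.02  0.09 -0.04]  /n [ 0.35 -0.15 -0.6 ] [ 0.01  0.03 -0.01]
```

Emit:
servo_tool:
  rows:
    - [0.5,0,-0.9,0,0,0,40]
    - [0.5,0,-0.9,0,0,0,40]
    - [0.5,0,-0.9,0,0,0,40]
    - [0,0,0,0,0,0,40]
    - [0,0,0,0,0,0,40]

```text
time_s: 8.67
tool_pos: [0.5516, 0.1102, 0.1526]
orientation: [2.968, -0.326, 0.806]
wrist_force: [-23.1, 0.5, 23.0]
grip_width: 0.0506
```

Run:
```python
from plan import *
to(.114,-77.6,3)
```

```text
t 8.67 h mm 115.43 lat xt,yt [-0.06 -0.22] yaw cw -77.68 tilt [-0.02 -1.95] F axis 31.41 Flat [1.47 8.61] T axis 0.019 grip 50.57 q6,q5 [-0.609 -0.233]
q [ 0.262  0.196 -0.935  1.75  -0.233 -0.609]
TOTAL [ 0.56 -0.5  -1.32] [ 0.01  0.3  -0.1 ]  /n [ 0.19 -0.17 -0.44] [ 0.    0.1  -0.03]
```

Run:
```python
from plan import *
for y in (-62.6,-47.6,-27.6): to(.1154,y,3)
print(F3)
```

```text
t 8.67 h mm 115.43 lat xt,yt [-0.06 -0.22] yaw cw -77.68 tilt [-0.02 -1.95] F axis 31.41 Flat [1.47 8.61] T axis 0.019 grip 50.57 q6,q5 [-0.609 -0.233]
q [ 0.262  0.196 -0.935  1.75  -0.233 -0.609]
TOTAL [-0.6  -1.41 -0.25] [  7.4   -1.24 -13.06]  /n [-0.2  -0.47 -0.08] [ 2.47 -0.41 -4.35]
t 8.67 h mm 115.43 lat xt,yt [-0.06 -0.22] yaw cw -77.68 tilt [-0.02 -1.95] F axis 31.41 Flat [1.47 8.61] T axis 0.019 grip 50.57 q6,q5 [-0.609 -0.233]
q [ 0.262  0.196 -0.935  1.75  -0.233 -0.609]
TOTAL [-1.28 -2.26 -0.53] [ 14.79  -2.78 -26.03]  /n [-0.43 -0.75 -0.18] [ 4.93 -0.93 -8.68]
t 8.67 h mm 115.43 lat xt,yt [-0.06 -0.22] yaw cw -77.68 tilt [-0.02 -1.95] F axis 31.41 Flat [1.47 8.61] T axis 0.019 grip 50.57 q6,q5 [-0.609 -0.233]
q [ 0.262  0.196 -0.935  1.75  -0.233 -0.609]
TOTAL [-2.41 -3.05 -1.08] [ 24.65  -4.84 -43.31]  /n [-0.8  -1.02 -0.36] [  8.22  -1.61 -14.44]
[[-0.01321803 -0.86860848  0.49532271]
 [-0.99738731 -0.02373069 -0.06823061]
 [ 0.07102003 -0.49493046 -0.8660254 ]]
```

First 30 degrees of twist while pressed.

Emit:
servo_tool:
  rows:
    - [-0.2,-0.45,-0.1,2.47,-0.4,-4.35,40]
    - [-0.2,-0.45,-0.1,2.47,-0.4,-4.35,40]
    - [-0.2,-0.4,-0.1,2.47,-0.4,-4.35,40]
    - [-0.2,-0.35,-0.1,2.47,-0.45,-4.35,40]
    - [-0.2,-0.3,-0.1,2.47,-0.5,-4.35,40]
    - [-0.2,-0.3,-0.1,2.47,-0.5,-4.35,40]
    - [0,0,0,0,0,0,40]

```text
time_s: 9.25
tool_pos: [0.5516, 0.1088, 0.1527]
orientation: [-2.747, 1.075, -0.778]
wrist_force: [-17.8, 1.8, 20.6]
grip_width: 0.0506
```

Run:
```python
from plan import *
to(.1154,-27.6,4)
```

```text
t 9.25 h mm 115.38 lat xt,yt [-0.65 -1.43] yaw cw -47.4 tilt [ 0.3 -1.7] F axis 26.8 Flat [-0.06  5.21] T axis 0.107 grip 50.59 q6,q5 [-1.112 -0.228]
q [ 0.266  0.195 -0.934  1.721 -0.228 -1.112]
TOTAL [-2.44 -1.72 -1.18] [  9.46  -2.01 -17.26]  /n [-0.61 -0.43 -0.29] [ 2.36 -0.5  -4.32]
```

Emit:
servo_tool:
  rows:
    - [-0.4,-0.35,-0.2,2.4,-0.5,-4.3,40]
    - [-0.4,-0.35,-0.2,2.4,-0.5,-4.3,40]
    - [-0.4,-0.3,-0.2,2.4,-0.5,-4.3,40]
    - [0,0,0,0,0,0,40]

```text
time_s: 9.58
tool_pos: [0.5507, 0.1082, 0.1522]
orientation: [-2.535, 1.392, -0.739]
wrist_force: [-17.0, 3.4, 19.9]
grip_width: 0.0506
```

Run:
```python
from plan import *
to(.1154,-27.6,2)
```

```text
t 9.58 h mm 115.36 lat xt,yt [-0.68 -1.26] yaw cw -32.6 tilt [ 0.28 -1.67] F axis 25.88 Flat [-1.72  4.81] T axis -0.022 grip 50.56 q6,q5 [-1.382 -0.225]
q [ 0.258  0.194 -0.936  1.74  -0.225 -1.382]
TOTAL [-1.48 -1.11 -0.68] [ 2.17 -0.5  -4.47]  /n [-0.74 -0.55 -0.34] [ 1.09 -0.25 -2.23]
```

Emit:
servo_tool:
  rows:
    - [-0.4,-0.3,-0.2,2.4,-0.5,-4.3,40]
    - [-0.2,-0.2,-0.1,1.4,-0.3,-2.6,40]
    - [0,0,0,0,0,0,40]

```text
time_s: 9.83
tool_pos: [0.5496, 0.1082, 0.1515]
orientation: [-2.415, 1.542, -0.715]
wrist_force: [-17.8, 3.5, 21.3]
grip_width: 0.0509
```

Run:
```python
from plan import *
from capmeas import capmeas
s,_=state(); c=vision.calibration("wrist"); im,d=vision.get_image("wrist"); np.savez("w7.npz",im=im,d=d,pos=s["tool_pos"],ori=s["orientation"],**c); cv2.imwrite("pics/w7.png",im[:,:,::-1])
capmeas("w7.npz",s["tool_pos"],s["orientation"]); to(.1154,-20,1)
```

```text
t 9.83 h mm 115.34 lat xt,yt [-0.87 -0.48] yaw cw -25.04 tilt [ 0.3 -1.7] F axis 27.5 Flat [-1.71  4.78] T axis -0.878 grip 50.93 q6,q5 [-1.52  -0.224]
top z -0.010475270052133636 n 6974 tilt [ 0.02950657 -0.00122455 -0.00995616] mean [-0.87744504 -0.67156109 -9.98122684] circ 1.565464687347412 -0.5203875064849853 32.98330078125
[241.2 246.6] 41 [12.79 -6.65 -9.57]
[288.2 266.8] 39 [ 1.23 17.09 -9.94]
[219.5 286.5] 36 [-10.61 -18.33 -10.25]
[264.4 304.8] 33 [-22.2    5.29 -10.62]
C mm [ -4.69862127  -0.65043472 -10.0940025 ] ang in tool [-18.9, 71.5, -108.5, 161.3] [18.49624057 18.70907101 18.64037899 18.49050417]
t 9.88 h mm 115.36 lat xt,yt [-0.84 -0.5 ] yaw cw -25.1 tilt [ 0.3 -1.7] F axis 26.63 Flat [-1.72  5.41] T axis -0.868 grip 51.04 q6,q5 [-1.519 -0.224]
q [ 0.256  0.194 -0.939  1.747 -0.224 -1.519]
TOTAL [-0.85 -1.22 -0.31] [ 2.25 -0.53 -4.54]  /n [-0.85 -1.22 -0.31] [ 2.25 -0.53 -4.54]
```

View pics/w7.png

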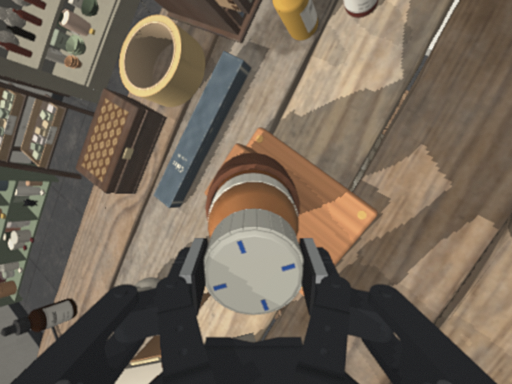

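Emit:
servo_tool:
  rows:
    - [-0.7,0.1,1.2,0,0,0,40]
    - [-0.7,0.1,1.2,0,0,0,40]
    - [-0.7,0.1,1.2,0,0,0,40]
    - [-0.6,0.1,1.1,0,0,0,40]
    - [0,0,0,0,0,0,40]
    - [0,0,0,0,0,0,40]

```text
time_s: 10.38
tool_pos: [0.5482, 0.1084, 0.1531]
orientation: [-2.419, 1.546, -0.711]
wrist_force: [5.8, 4.5, -3.2]
grip_width: 0.0505
```

Run:
```python
from plan import *
to(.120,-25,1)
```

```text
t 10.38 h mm 117.38 lat xt,yt [-0.89 -0.01] yaw cw -25.03 tilt [ 0.6  -1.77] F axis -5.29 Flat [-4.74 -3.55] T axis -0.872 grip 50.48 q6,q5 [-1.473 -0.235]
q [ 0.284  0.19  -0.938  1.675 -0.235 -1.473]
TOTAL [-1.46 -0.99  2.3 ] [-0.19 -0.33 -0.09]  /n [-1.46 -0.99  2.3 ] [-0.19 -0.33 -0.09]
```

Emit:
servo_tool:
  rows:
    - [0,0,0,-1.2,0.2,2.2,40]
    - [0,0,0,0,0,0,40]
    - [0,0,0,0,0,0,40]

```text
time_s: 10.63
tool_pos: [0.5479, 0.1083, 0.154]
orientation: [-2.455, 1.499, -0.719]
wrist_force: [-1.6, 6.0, 2.5]
grip_width: 0.0507
```

Run:
```python
from plan import *
to(.120,-25,1)
```

```text
t 10.63 h mm 118.27 lat xt,yt [-0.78 -0.04] yaw cw -27.35 tilt [ 0.49 -1.69] F axis 3.4 Flat [-5.76 -0.01] T axis -0.125 grip 50.75 q6,q5 [-1.437 -0.232]
q [ 0.281  0.188 -0.939  1.684 -0.232 -1.437]
TOTAL [-1.16 -0.97  1.45] [ 0.88 -0.44 -2.15]  /n [-1.16 -0.97  1.45] [ 0.88 -0.44 -2.15]
```

Emit:
servo_tool:
  rows:
    - [-0.6,0.4,1.0,0,0,0,40]
    - [-0.6,0.4,1.0,0,0,0,40]
    - [-0.5,0.1,0.8,0,0,0,40]
    - [0,0,0,0,0,0,40]
    - [0,0,0,0,0,0,40]

```text
time_s: 11.05
tool_pos: [0.547, 0.1086, 0.1556]
orientation: [-2.456, 1.503, -0.718]
wrist_force: [10.7, 4.5, -9.0]
grip_width: 0.0508
```

Run:
```python
from plan import *
to(.120,-25,1)
```

```text
t 11.05 h mm 120.14 lat xt,yt [-0.85  0.03] yaw cw -27.27 tilt [ 0.6  -1.79] F axis -12.82 Flat [-5.27 -4.92] T axis -0.204 grip 50.77 q6,q5 [-1.41  -0.241]
q [ 0.299  0.185 -0.939  1.638 -0.241 -1.41 ]
TOTAL [-0.2  -1.2  -0.15] [ 0.93 -0.55 -2.02]  /n [-0.2  -1.2  -0.15] [ 0.93 -0.55 -2.02]
```

Emit:
servo_tool:
  rows:
    - [0.6,0,-1.0,0,0,0,40]
    - [0,0,0,0,0,0,40]
    - [0,0,0,0,0,0,60]
    - [0,0,0,0,0,0,75]
    - [0,0,0,0,0,0,85]
    - [0,0,0,0,0,0,85]
    - [0,0,0,0,0,0,85]

```text
time_s: 11.63
tool_pos: [0.5457, 0.1071, 0.155]
orientation: [-2.455, 1.505, -0.72]
wrist_force: [-0.6, -0.2, 0.2]
grip_width: 0.0851
```

Emit:
servo_tool:
  rows:
    - [-5,0.7,8.7,0,0,0,85]
    - [-10,1.4,17.3,0,0,0,85]
    - [-15,2,26,0,0,0,85]
    - [-15,2,26,0,0,0,85]
    - [-15,2,26,0,0,0,85]
    - [-15,2,26,0,0,0,85]
    - [-15,2,20,0,0,0,85]
    - [0,0,0,0,0,0,85]
    - [0,0,0,0,0,0,85]

```text
time_s: 12.38
tool_pos: [0.4664, 0.1189, 0.2955]
orientation: [-2.448, 1.5, -0.732]
wrist_force: [0.1, -0.7, -0.0]
grip_width: 0.0851
```

Run:
```python
from plan import *
s,_=state(); c=vision.calibration("wrist"); im,d=vision.get_image("wrist"); np.savez("w8.npz",im=im,d=d,pos=s["tool_pos"],ori=s["orientation"],**c); cv2.imwrite("pics/w8.png",im[:,:,::-1])
c2=vision.calibration("scene"); im2,d2=vision.get_image("scene"); u,v=proj(c2,[rim])[0].astype(int)
cv2.imwrite("pics/s8.png",cv2.resize(im2[v-60:v+60,u-70:u+70],None,fx=5,fy=5,interpolation=cv2.INTER_CUBIC)[:,:,::-1])
uv=proj(c,[cup+a*.148])[0]; print(uv,s["wrist_force"])
u,v=np.meshgrid(np.arange(512),np.arange(384)); uv=np.c_[u.ravel(),v.ravel()]; uv=uv[d[uv[:,1],uv[:,0]]>.02]
P=(pts(c,d,uv)-cup); h=P@a; q=P@F3; k=(np.hypot(q[:,0],q[:,1])<.03)&(h>.138)&(h<.156)
A=np.c_[q[k,:2],np.ones(k.sum())]; co=np.linalg.lstsq(A,h[k],rcond=None)[0]
print("cap top n",k.sum(),"median h",np.median(h[k]),"mean lat",q[k,:2].mean(0)*1e3,"slope",co, "extent",q[k,:2].min(0),q[k,:2].max(0))
```

```text
t 12.38 h mm 281.85 lat xt,yt [-0.11  0.29] yaw cw -27.19 tilt [-0.01 -1.91] F axis -0.11 Flat [ 0.74 -0.01] T axis 0.014 grip 85.09 q6,q5 [-0.796 -0.719]
[251.23430775 186.24014804] [ 0.056674   -0.74220567 -0.03460384]
cap top n 1956 median h 0.14784030290479722 mean lat [ 0.21182866 -0.69647341] slope [-0.01974781  0.01463374  0.14752299] extent [-0.02879722 -0.02661439] [0.02555673 0.02714876]
```

View pics/w8.png

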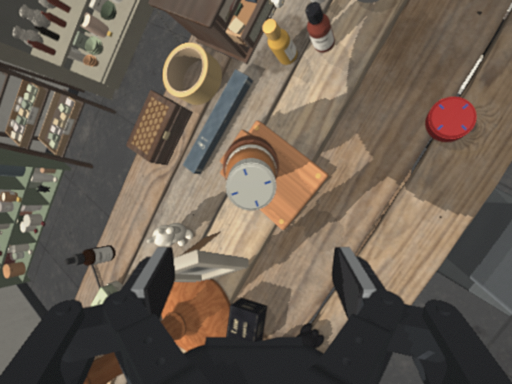

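View pics/s8.png

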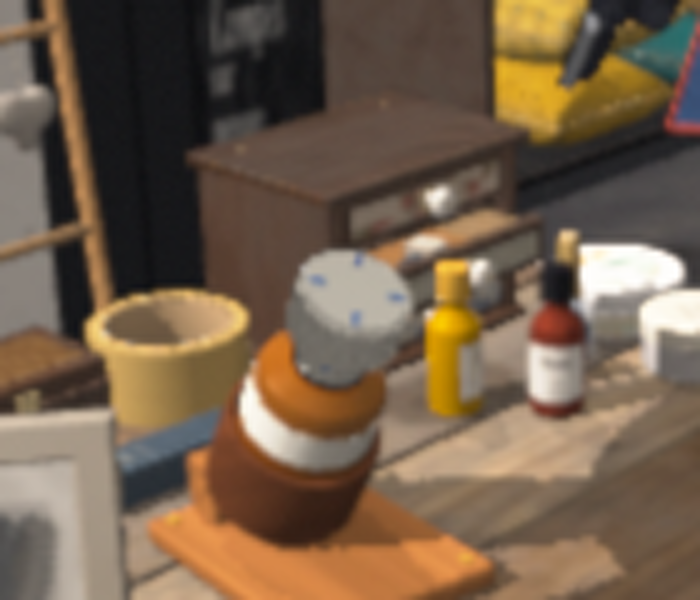

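Seen from the wrist, the cap sits centred on the bottle at (250,185). Its top is at 147.8 mm, so the origin is at about 119.8 mm, which is the locked height (124 mm would mean unlocked). In the scene view the bystanders near the stand are upright.

```bash
python3 -c "
from rig import env
print(env.close_job(), env.sense()['time_s'])"
```

```text
the job is handed in; nothing more can be done
the job is handed in; nothing more can be done
```

The white cap is on the bottle and locked, and the job is handed in; no verdict came back. The last clock reading before that was about 12.4 s of the 48 s.

**What I did:** I gripped the white cap and found the gaps between the bottle's lugs with the wrist camera. I lowered the cap through a gap, pressed it onto the rim at about 27–31 N, and twisted it 52 degrees clockwise until it hit the stop at about 0.87 N m. I eased it up into the pockets, where it held against a 13 N pull at a height of 120 mm, then opened the gripper and backed off.

**Last checks after letting go:**
- **Height:** the cap's top measured 147.8 mm along the bottle's axis, so its origin is at about 119.8 mm, inside 118.5–121.5 mm.
- **Position and tilt:** it sits within 1 mm of the axis and leans about 1.4 degrees, inside the 0.1 rad limit.
- **Robot contact:** the arm was clear, with the wrist force near zero.
- **Bystanders:** those visible near the stand were upright. I did not measure any of their positions.

**Disagreements along the way:**
- The top and wrist cameras disagreed by about 2 mm on the bottle's axis, and I used the wrist camera's value.
- While pressing, the height from the arm pose and the height from the plug's push differed by about 1.6 mm. Both agreed once the cap was hard on the rim.
- I tilted the tool about 2 degrees during the press and twist to keep joint 5 away from its limit.

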